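# Sweep the loose nuts into the catch frame

## Task

Three loose steel nuts lie on the workbench beside a three-sided wooden catch frame that is screwed to the bench. Sweep them along the bench top with the fingertips, through the open side of the frame, until all three lie flat and wholly inside it. Do not pick up or lift any nut, and leave the tape roll, the putty tin and the scraper where they are.

Things in the scene. Friction and masses are not known exactly. Their poses are not given: they have to be found in the camera images.
- big_hex_nut_center (a point): Large plain steel hexagon nut, 36 mm across flats, 41.6 mm across corners, 24 mm high, about 140 g. Lies flat on the bench at the start, its bore upright. This point is its centre, half-way up (12 mm above its underside); z is up.
- small_hex_nut_center (a point): Smaller plain steel hexagon nut, 30 mm across flats, 34.6 mm across corners, 20 mm high, about 90 g. Lies flat on the bench at the start, its bore upright. This point is its centre, half-way up (10 mm above its underside); z is up.
- square_nut_center (a point): Plain steel square nut, 34 x 34 mm, 20 mm high, about 110 g. Lies flat on the bench at the start, its bore upright. This point is its centre, half-way up (10 mm above its underside); z is up.
- big_hex_nut: The large hexagon nut itself; origin at the centre of its underside, x square to one of its flats.
- small_hex_nut: The smaller hexagon nut itself; origin at the centre of its underside, x square to one of its flats.
- square_nut: The square nut itself; origin at the centre of its underside, x square to one of its flats.
- frame: Plain wooden catch frame of three battens screwed to the bench, with no floor: the bench top goes on inside it. Origin: centre of the area inside, at bench height; x along its width, +y from the centre to the open side, towards the nuts. Inside 170 mm wide (x) and 100 mm deep (y). Battens 18 mm thick, 30 mm high stand outside x = -85, x = +85 and y = -50 mm.
- frame_mouth (a point): Middle of the frame's open side at bench height, on the line between the ends of the two side battens (y = +50 mm of the frame). A nut is inside when all of it is past this line.
- tape_roll: Black roll of tape lying flat, 56 mm across, 19 mm high, behind the nuts on the side away from the frame; loose, to be left alone. Origin at the centre of its underside.
- putty_tin: Round tin with a tan label, 72 mm across, 50 mm high, standing on the bench beyond the nuts as seen from the robot; loose, to be left alone. Origin at the centre of its underside.
- bench_vice: Grey bench vice bolted to the bench edge to the right of the robot; fixed, not part of the job, stands less than 250 mm above the bench: the arm must pass over or around it.
- scraper: Scraper with a wide blade and black handle lying flat, 184 x 60 x 27 mm, to the right of the frame; loose, to be left alone. Origin at the middle of its underside.
There are look-alikes about, which are no part of the job. Leave any blue, red or yellow look-alike of the big_hex_nut alone.

How it is judged:
By the outcome, as a careful person would: the job done as asked, in the order asked, and still so for the second after the job is handed in, with the robot touching nothing.
It also fails if it takes over 72 s, if anything falls off the work surface, if the arm or the gripper's body presses on something with over 40 N, if the wrist force passes 120 N, or if a joint passes its speed limit or range.

## Robot

A 7-joint arm with a two-finger parallel gripper is mounted at the origin on a cart in front of the work surface, level with it; the furniture and walls round the work are solid. World frame = base frame: x ahead of the robot, y to its left, z up, the work surface at z = 0. Lengths are in m, angles in rad, forces in N, time in s.
With the tool pointing down it reaches from about 0.4 to 0.85 m from the base axis. Payload 4.4 kg.
Tool frame: the origin (TCP) lies at the very end of the fingers, on their centre line; the grasp point (between the pads) lies 19 mm behind it; z points along the fingers, y is the direction in which the jaws open and shut (so a half turn about z gives the same grasp; the last joint's range is limited). The gripper opens to 94 mm and grips with 3 to 60 N. Pads are 16 mm wide; open, the fingers measure 119 mm over their backs; the gripper's body (75 mm by 177 mm) begins 78 mm behind the grasp point.
Start: joints at [-1.396, 0.628, 0.038, 1.517, -0.027, 0.996, -0.02], TCP at [0.155, 0.631, 0.205] pointing down, gripper open.
Joint ranges: [-3.06, 3.06], [-0.37, 2.12], [-1.25, 1.32], [0.18, 2.47], [-1.1, 4.24], [0.23, 1.98], [-2.94, 2.94]. Speed limits (rad/s): [2.57, 2.57, 3.14, 3.14, 3.14, 3.14, 3.14].

## Interface

Orientations are given as a rotation vector (axis times angle).
In Python, from rig import get_state, read_camera, camera_info, hand_in gives the robot as it stands. The module is installed in compiled form; this text tells all that it offers.
- The arm moves only by the shell command python3 -m jog 'ROWS'. ROWS is JSON, a list of rows, each a list of 7 numbers: the shift along the tool's x, y, z normalised to -1 to 1, where 1 is 0.5 m, then the turn, a rotation vector about the tool's x, y, z normalised to -1 to 1, where 1 is 90 degrees, then the closure, from -1 (fully open) to 1 (shut). A call has 1 to 12 rows; each row is the pose to reach, as a shift and turn from the pose measured when the call began, along the tool's axes at that moment; what a row does not reach only later rows make up. A row lasts 1/12 s, in which the tool goes at most 41.7 mm and 7.16 degrees, less where a joint would pass 70% of its speed; a pose out of reach is approached as far as the arm can. A call with a number of a shift or a turn outside -1 to 1 is refused whole. A call with a gripper value outside its range is refused whole. The fingers move at their own pace and stop on an object; the grip force is fixed at half the most. Time passes only in rows, so rows that repeat a pose let the fingers close. It gives the time, the measured TCP pose, the force and the opening at its end, in the units of the state.
- get_state(): the state, without advancing time (a new reading comes with each control period).
- read_camera(name): name is "scene" or "side" or "wrist"; returns the picture (420x560x3 uint8, red, green, blue); there is no depth.
- camera_info(name): a dict with "camera_matrix" (3x3 intrinsics, pixels), "position" and "rotation" of the camera in the world. Camera axes: x right, y down, z forward; pixel columns grow to the right and rows downward; lengths in m; the calibration is good to about 2 mm. A picture is of the moment at which its call begins: read the wrist's pose just before it. camera_info takes no time and is no camera call; for the wrist camera it gives the pose at the moment of the call.
- hand_in(): hands the job in, once; it reports no verdict.
The state is a dict: "clock": time; "joints": joint angles; "joint_velocities": joint speeds; "joint_torque": joint torques, N m; "position": TCP position; "ee_rot": TCP orientation; "wrist_force": force on the tool from outside, world axes, zero at the start; "moment": the same for the moment, N m; "opening": opening from 0.0 (shut) to 1.0 (fully open).
Only numpy, scipy, OpenCV 4.12 (cv2) and the standard library are available. Lean on these libraries where they do the work, as an engineer would, in place of code of your own. Each camera call takes 0.05 s, during which the arm holds its last target.

## Working session

There is one attempt and no reset: what is moved stays moved. The work goes in short steps, Python scripts to look and compute and a shell command to move; the robot and the scene stay as the last step left them, time stands still between calls to the robot, and variables do not carry over. Pictures are saved under pics/ and viewed, and the job is handed in when it is done.

```bash
mkdir -p pics; ls; python3 - <<'E'
from rig import *
import cv2
print(get_state())
for n in ("scene","side"):
    i=camera_info(n);print(n,i)
    cv2.imwrite(f"pics/{n}0.png",read_camera(n)[:,:,::-1])
E
```

```text
pics
{'clock': 0.0, 'joints': array([-1.39580947,  0.62932788,  0.03842618,  1.5183254 , -0.02699928,
        0.99632286, -0.02001465]), 'joint_velocities': array([ 6.45026966e-04, -2.36542027e-04,  3.02520235e-04, -4.94241686e-04,
       -2.16575104e-04,  8.89157542e-05,  1.87935379e-04]), 'joint_torque': array([-4.27530158e-04, -5.49727356e+01,  1.14326511e+00, -1.86645859e+01,
       -5.22729044e-02,  2.33353861e-02,  1.39444760e-04]), 'position': array([0.1548093 , 0.63061938, 0.2045793 ]), 'ee_rot': array([-3.77289530e-01, -3.11864230e+00,  2.91238778e-03]), 'wrist_force': array([-0.28802223, -0.20189595,  0.35483231]), 'moment': array([-0.01723807,  0.03712423,  0.01427445]), 'opening': 0.9996030321680437}
scene {'camera_matrix': array([[439.68669774,   0.        , 273.4005038 ],
       [  0.        , 439.68669774, 212.47823119],
       [  0.        ,   0.        ,   1.        ]]), 'position': array([-0.22417402,  0.45053577,  0.71684337]), 'rotation': array([-1.17397122,  2.20979408, -1.04205215])}
side {'camera_matrix': array([[409.88331069,   0.        , 281.40812388],
       [  0.        , 409.88331069, 213.88428148],
       [  0.        ,   0.        ,   1.        ]]), 'position': array([0.49443726, 0.67994529, 0.66276197]), 'rotation': array([ 0.02330377,  2.86991154, -1.25060272])}
```

View pics/scene0.png

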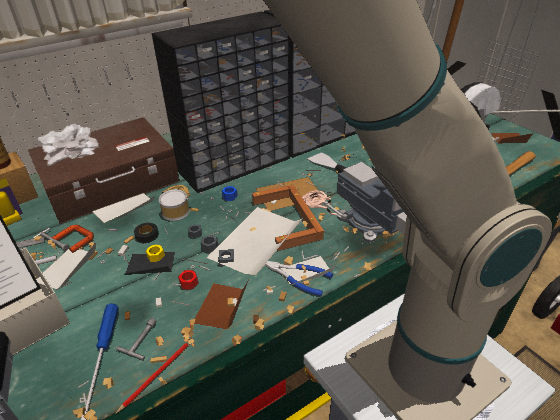

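View pics/side0.png

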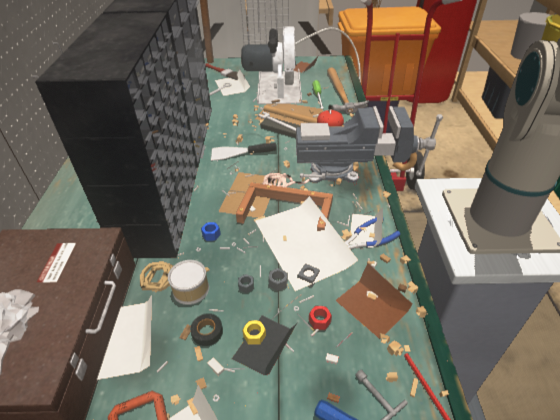

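The side view shows the frame at about (285,200), opening toward the camera. It also shows three grey nuts at about (246,284), (278,279) and (308,272), the tape roll at (206,330) and the tin at (188,281). Next I'll zoom in and measure.

```bash
cat > h.py <<'E'
import numpy as np, cv2
from scipy.spatial.transform import Rotation as R
from rig import *
def ray(n,uv,z,info=None):
    i=info or camera_info(n); K=np.array(i["camera_matrix"])
    uv=np.atleast_2d(np.array(uv,float))
    d=(np.linalg.inv(K)@np.c_[uv,np.ones(len(uv))].T).T
    d=R.from_rotvec(i["rotation"]).apply(d) if np.array(i["rotation"]).ndim==1 else d@np.array(i["rotation"]).T
    p=np.array(i["position"]); t=(z-p[2])/d[:,2]
    return p+d*t[:,None]
def proj(n,P,info=None):
    i=info or camera_info(n)
    c=R.from_rotvec(i["rotation"]).inv().apply(np.atleast_2d(P)-i["position"])
    q=(np.array(i["camera_matrix"])@c.T).T
    return q[:,:2]/q[:,2:]
E
python3 - <<'E'
import cv2
a=cv2.imread("pics/side0.png")[165:365,150:350]
cv2.imwrite("pics/sz0.png",cv2.resize(a,(600,600),interpolation=cv2.INTER_CUBIC))
a=cv2.imread("pics/scene0.png")[170:270,120:340]
cv2.imwrite("pics/cz0.png",cv2.resize(a,(792,360),interpolation=cv2.INTER_CUBIC))
E
```

```text
(no output)
```

View pics/sz0.png

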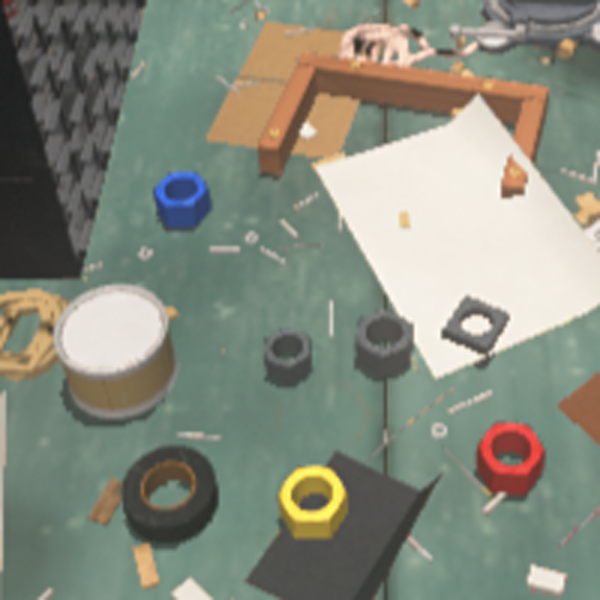

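View pics/cz0.png

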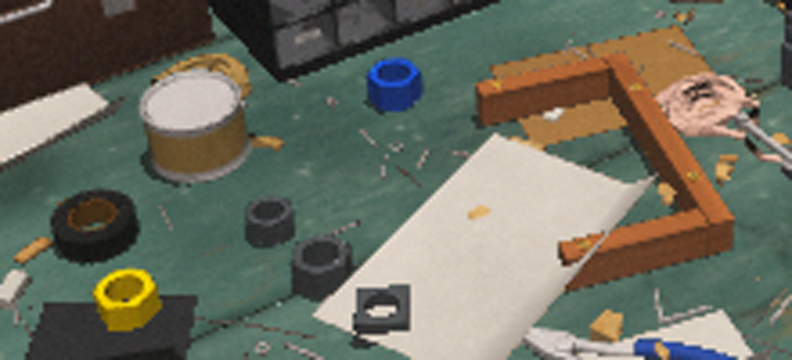

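The zoom shows the nuts clearly, with tops at zoomed pixels of about small (289,348), big (385,333) and square (476,322). The frame's mouth faces the nuts. I'll mask the nuts and compute positions from both views.

```bash
python3 - <<'E'
from h import *
S=lambda x,y:(x/3+150-.33,y/3+165-.33)
C=lambda x,y:(x/3.6+120-.36,y/3.6+170-.36)
np.set_printoptions(precision=4,suppress=True)
f=lambda *a:[np.round(ray(*a)[0],4)]
for nm,z,s,c in [("small",.02,(289,347),(270,211)),("big",.024,(385,331),(323,251)),("square",.02,(476,322),(382,302)),
  ("blue",.024,(182,188),(394,73)),("yellow",.024,(314,496),(128,288)),("red",.024,(511,456),None),("tape",.019,(168,487),(94,218)),("tin",.05,(114,326),(192,97)),
  ("FL inner corner top",.03,(316,81),(607,73)),("FR outer back top",.03,(547,91),(731,218)),("FL outer back top",.03,(302,58),(632,57)),
  ("L end outer top",.03,(260,150),(480,85)),("L end inner top",.03,(283,150),(486,100)),("R inner back",.03,(520,100),(703,211))]:
    print(nm,f("side",S(*s),z),f("scene",C(*c),z) if c else "")
E
```

```text
small [array([0.5696, 0.1783, 0.02  ])] [array([0.5672, 0.1775, 0.02  ])]
big [array([0.5066, 0.1696, 0.024 ])] [array([0.5063, 0.1679, 0.024 ])]
square [array([0.4461, 0.1602, 0.02  ])] [array([0.446 , 0.1573, 0.02  ])]
blue [array([0.6564, 0.0324, 0.024 ])] [array([0.6537, 0.0336, 0.024 ])]
yellow [array([0.5486, 0.291 , 0.024 ])] [array([0.5462, 0.2865, 0.024 ])]
red [array([0.4313, 0.2662, 0.024 ])] 
tape [array([0.6362, 0.2803, 0.019 ])] [array([0.6304, 0.2786, 0.019 ])]
tin [array([0.6785, 0.1826, 0.05  ])] [array([0.6783, 0.1811, 0.05  ])]
FL inner corner top [array([ 0.5612, -0.0812,  0.03  ])] [array([ 0.5549, -0.092 ,  0.03  ])]
FR outer back top [array([ 0.3773, -0.0636,  0.03  ])] [array([ 0.3748, -0.0656,  0.03  ])]
FL outer back top [array([ 0.5738, -0.1111,  0.03  ])] [array([ 0.5608, -0.1189,  0.03  ])]
L end outer top [array([ 0.6005, -0.0009,  0.03  ])] [array([ 0.5963, -0.0073,  0.03  ])]
L end inner top [array([ 0.5831, -0.0005,  0.03  ])] [array([ 0.5781, -0.0013,  0.03  ])]
R inner back [array([ 0.3996, -0.0533,  0.03  ])] [array([ 0.3909, -0.0548,  0.03  ])]
```

```bash
python3 - <<'E'
from h import *
im=cv2.imread("pics/side0.png"); hsv=cv2.cvtColor(im,cv2.COLOR_BGR2HSV)
m=((hsv[...,2]<110)&(hsv[...,1]<70)).astype(np.uint8)
n,l,st,ce=cv2.connectedComponentsWithStats(m)
for k in range(1,n):
    if 100<st[k,4]<2000 and 150<ce[k,0]<350 and 240<ce[k,1]<350:
        print(st[k],ce[k],ray("side",ce[k],.01)[0].round(4))
        ys,xs=np.where(l==k)
E
```

```text
[238 276  16  18 209] [245.47368421 284.98086124] [0.5712 0.182  0.01  ]
[268 278  20  30 192] [277.14583333 286.66145833] [0.5087 0.1874 0.01  ]
[170 290  33  17 123] [181.86178862 301.66666667] [0.6908 0.2189 0.01  ]
[190 313  33  35 630] [206.37619048 331.38412698] [0.6358 0.2836 0.01  ]
```

Both views agree to within about 3 mm. Plan: part-open the fingers to a gap of about 20 mm, so each nut rests in a cradle between the two tips. Then push the nuts one at a time along separate lanes.

```bash
cat >> h.py <<'E'
np.set_printoptions(precision=4,suppress=True)
O=np.array([.489,-.025]); FA=np.deg2rad(-14.4)
def f2w(l): c,s=np.cos(FA),np.sin(FA); return O+np.array([[c,-s],[s,c]])@np.array(l)
def w2f(w): c,s=np.cos(FA),np.sin(FA); return np.array([[c,s],[-s,c]])@(np.array(w)-O)
def plan(xy,z,yang):
    "normalised numbers for TCP target with vertical tool, tool y at world angle yang(deg)"
    s=get_state(); Rc=R.from_rotvec(s["ee_rot"]); a=np.deg2rad(yang)
    y=np.array([np.cos(a),np.sin(a),0]); zz=np.array([0,0,-1.]); x=np.cross(y,zz)
    Rt=R.from_matrix(np.c_[x,y,zz])
    d=Rc.inv().apply(np.array([*xy,z])-s["position"])/.5
    r=(Rc.inv()*Rt).as_rotvec()/(np.pi/2)
    return d,r
def push(nut,tgt_l,back):
    "world dir, yaw, start xy"
    n=np.array(nut); t=f2w(tgt_l); d=(t-n)/np.linalg.norm(t-n)
    return d,np.rad2deg(np.arctan2(-d[0]*-1*-1,-d[1])) if 0 else np.rad2deg(np.arctan2(d[0],-d[1])),n-d*back,t
E
python3 - <<'E'
from h import *
for nm,n,t in [("small",(.568,.178),(.055,-.010)),("big",(.5065,.1688),(.010,-.012)),("sq",(.446,.1588),(-.036,-.003))]:
    d,a,st,tw=push(n,t,.047); print(nm,w2f(n),d,a,st,tw)
d,a,st,t=push((.568,.178),(.055,-.010),.047)
print(plan(st,.12,a))
# vice extents
print(ray("side",[(297,160),(300,125),(330,180)],0.0),ray("scene",[(375,238),(340,200)],0))
E
```

```text
small [0.026  0.2163] [-0.1237 -0.9923] -7.10491667035912 [0.5738 0.2246] [ 0.5398 -0.0484]
big [-0.0312  0.1921] [-0.0519 -0.9987] -2.9731629682960867 [0.5089 0.2157] [ 0.4957 -0.0391]
sq [-0.0874  0.1673] [ 0.0415 -0.9991] 2.3790467894191587 [0.444  0.2058] [ 0.4534 -0.019 ]
(array([-1.0074, -0.5885,  0.1704]), array([-0.0009,  0.0008,  0.9256]))
[[ 0.4533 -0.2507  0.    ]
 [ 0.4372 -0.4354  0.    ]
 [ 0.3709 -0.1591  0.    ]] [[ 0.3067 -0.1733  0.    ]
 [ 0.4711 -0.2026  0.    ]]
```

```bash
python3 -m jog '[[-0.07,-0.04,0,0,0,0.07,0.57],[-0.14,-0.08,0,0,0,0.14,0.57],[-0.21,-0.12,0,0,0,0.21,0.57],[-0.28,-0.16,0,0,0,0.28,0.57],[-0.35,-0.2,0,0,0,0.35,0.57],[-0.42,-0.24,0,0,0,0.42,0.57],[-0.49,-0.28,0,0,0,0.49,0.57],[-0.56,-0.32,0,0,0,0.56,0.57],[-0.63,-0.36,0,0,0,0.63,0.57],[-0.7,-0.4,0,0,0,0.7,0.57],[-0.77,-0.44,0,0,0,0.77,0.57],[-0.84,-0.48,0,0,0,0.84,0.57]]'
python3 - <<'E'
from h import *
print(plan((.5738,.2246),.12,-7.1), get_state()["joints"])
E
```

```text
clock: 1.1
position: [0.5064, 0.2959, 0.2049]
ee_rot: [2.215, 2.227, -0.003]
wrist_force: [1.6, 0.9, -0.5]
opening: 0.222
(array([-0.143 ,  0.1343,  0.1699]), array([-0.0005,  0.0011,  0.0822])) [-0.8356  0.567   0.4081  1.7077 -0.269   0.9243 -0.3157]
```

```bash
python3 -m jog '[[-0.05,0.05,0.05,0,0,0.04,0.57],[-0.1,0.1,0.1,0,0,0.08,0.57],[-0.143,0.134,0.17,0,0,0.082,0.57],[-0.143,0.134,0.17,0,0,0.082,0.57],[-0.143,0.134,0.17,0,0,0.082,0.57],[-0.143,0.134,0.17,0,0,0.082,0.57]]'
python3 - <<'E'
from h import *
print(plan((.5738,.2246),.006,-7.1))
i=camera_info("wrist");print(i)
for n in ("wrist","scene"): cv2.imwrite(f"pics/{n}1.png",read_camera(n)[:,:,::-1])
for p in [(.568,.178,.02),(.5065,.1688,.024),(.446,.1588,.02)]: print(proj("wrist",p,i))
for l in [(-.085,.05),(.085,.05),(.085,-.05),(-.085,-.05)]: print(proj("wrist",[*f2w(l),.03],i))
E
```

```text
clock: 1.6
position: [0.573, 0.2253, 0.1197]
ee_rot: [-2.354, -2.08, 0.004]
wrist_force: [0.0, 1.0, 0.1]
opening: 0.217
(array([-0.0009,  0.0022,  0.2274]), array([-0.0014,  0.001 ,  0.0004]))
{'camera_matrix': array([[296.8843,   0.    , 281.574 ],
       [  0.    , 296.8843, 211.3449],
       [  0.    ,   0.    ,   1.    ]]), 'position': array([0.5831, 0.304 , 0.2988]), 'rotation': array([ 2.8575, -0.178 , -0.0245])}
[[282.1406 255.6291]]
[[223.5976 272.3502]]
[[169.3091 285.5491]]
[[165.7599 382.4676]]
[[314.6925 397.48  ]]
[[302.0226 460.5811]]
[[164.112  447.7429]]
```

View pics/wrist1.png

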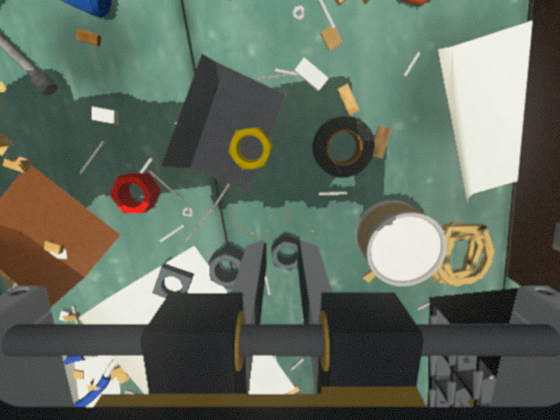

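View pics/scene1.png

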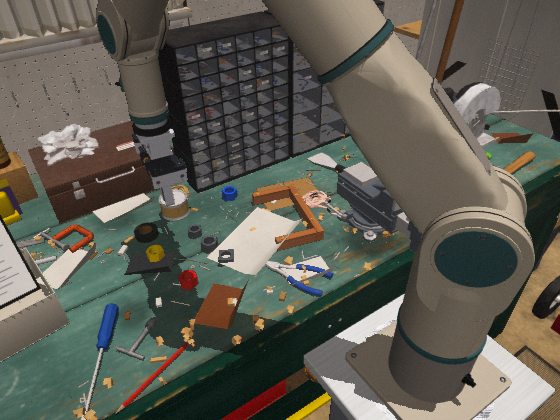

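The wrist view shows the nuts at (286,253), (226,266) and (173,281), within about 4 px of the prediction. The landing spot behind the small nut is free. Next I'll descend and check the wrist force.

```bash
python3 -m jog '[[0.002,0.004,0.06,0,0,0,0.57],[0.002,0.004,0.12,0,0,0,0.57],[0.002,0.004,0.17,0,0,0,0.57],[0.002,0.004,0.2,0,0,0,0.57],[0.002,0.004,0.22,0,0,0,0.57],[0.002,0.004,0.226,0,0,0,0.57],[0.002,0.004,0.226,0,0,0,0.57],[0.002,0.004,0.226,0,0,0,0.57]]'
python3 - <<'E'
from h import *
for l in [.12,.06,.03,.021]:
  d,a,st,t=push((.569,.179),(.055,-.010),.0); print(l,plan(t-d*l,.006,-7.1))
i=camera_info("wrist")
for n in ("wrist","side"): cv2.imwrite(f"pics/{n}2.png",read_camera(n)[:,:,::-1])
print(ray("wrist",(286,253),.02),get_state()["position"])
E
```

```text
clock: 2.37
position: [0.5763, 0.2287, 0.0095]
ee_rot: [2.35, 2.084, 0.004]
wrist_force: [-1.1, -0.5, 0.7]
opening: 0.212
0.12 (array([-0.3189, -0.0043,  0.0064]), array([ 0.0012, -0.001 ,  0.0025]))
0.06 (array([-0.4389, -0.0053,  0.0062]), array([ 0.0012, -0.001 ,  0.0025]))
0.03 (array([-0.4989, -0.0057,  0.0061]), array([ 0.0012, -0.001 ,  0.0025]))
0.021 (array([-0.5169, -0.0059,  0.0061]), array([ 0.0012, -0.001 ,  0.0025]))
[[0.5799 0.2323 0.02  ]] [0.5764 0.2284 0.0096]
```

View pics/wrist2.png

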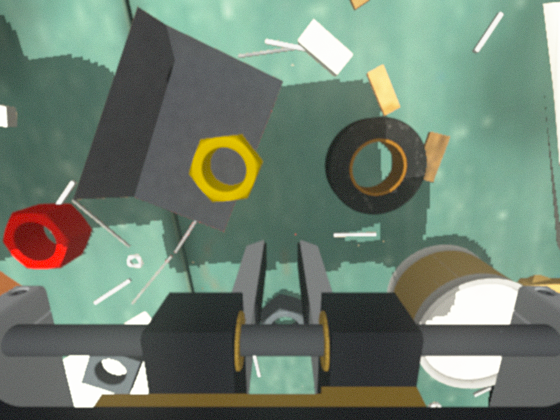

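View pics/side2.png

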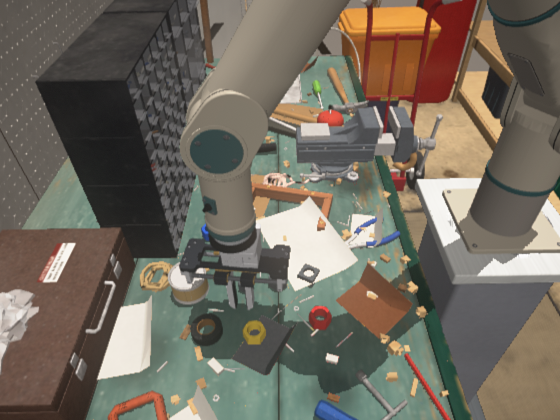

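The fingers are down behind the small nut, which shows between the tips at about (283,305) in the wrist view. The force is near zero. Now I'll push.

```bash
python3 -m jog '[[-0.02,0,0.006,0,0,0,0.57],[-0.04,-0.001,0.006,0,0,0,0.57],[-0.06,-0.001,0.006,0,0,0,0.57],[-0.08,-0.001,0.006,0,0,0,0.57],[-0.1,-0.001,0.006,0,0,0,0.57],[-0.12,-0.002,0.006,0,0,0,0.57],[-0.14,-0.002,0.006,0,0,0,0.57],[-0.16,-0.002,0.006,0,0,0,0.57],[-0.18,-0.003,0.006,0,0,0,0.57],[-0.2,-0.003,0.006,0,0,0,0.57],[-0.22,-0.003,0.006,0,0,0,0.57],[-0.24,-0.004,0.006,0,0,0,0.57]]'
python3 - <<'E'
from h import *
d,a,st,t=push((.569,.179),(.055,-.010),.0); print(plan(t-d*.022,.006,-7.1))
for n in ("wrist","side","scene"): cv2.imwrite(f"pics/{n}3.png",read_camera(n)[:,:,::-1])
E
```

```text
clock: 3.47
position: [0.56, 0.1085, 0.0064]
ee_rot: [2.351, 2.083, 0.004]
wrist_force: [-0.4, 0.6, 0.8]
opening: 0.216
(array([-0.2723, -0.0021,  0.0003]), array([ 0.0015, -0.001 ,  0.0022]))
```

View pics/wrist3.png

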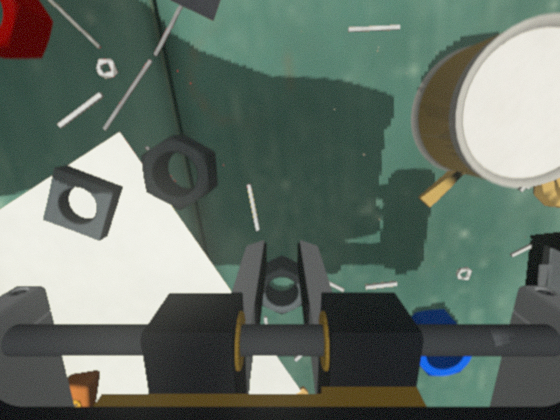

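View pics/scene3.png

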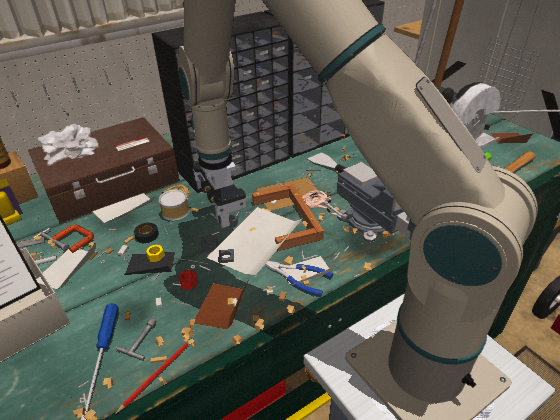

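The small nut sits in the cradle at (283,285) in the wrist view. I'll continue into the frame, biasing a few mm away from the side batten.

```bash
python3 -m jog '[[-0.024,-0.001,0,0,0,0,0.57],[-0.048,-0.002,0,0,0,0,0.57],[-0.072,-0.003,0,0,0,0,0.57],[-0.096,-0.004,0,0,0,0,0.57],[-0.12,-0.005,0,0,0,0,0.57],[-0.144,-0.006,0,0,0,0,0.57],[-0.168,-0.007,0,0,0,0,0.57],[-0.192,-0.008,0,0,0,0,0.57],[-0.216,-0.009,0,0,0,0,0.57],[-0.238,-0.01,0,0,0,0,0.57],[-0.256,-0.01,0,0,0,0,0.57],[-0.27,-0.01,0,0,0,0,0.57]]'
python3 - <<'E'
from h import *
for n in ("wrist","side","scene"): cv2.imwrite(f"pics/{n}4.png",read_camera(n)[:,:,::-1])
a=cv2.imread("pics/scene4.png")[140:280,180:360]
cv2.imwrite("pics/cz4.png",cv2.resize(a,(720,560),interpolation=cv2.INTER_CUBIC))
print(w2f(get_state()["position"][:2]),camera_info("wrist"))
E
```

```text
clock: 4.62
position: [0.5382, -0.0269, 0.0062]
ee_rot: [2.353, 2.08, 0.002]
wrist_force: [-0.7, 1.5, 0.4]
opening: 0.217
[0.0481 0.0112] {'camera_matrix': array([[296.8843,   0.    , 281.574 ],
       [  0.    , 296.8843, 211.3449],
       [  0.    ,   0.    ,   1.    ]]), 'position': array([0.5477, 0.0522, 0.1855]), 'rotation': array([ 2.8595, -0.1792, -0.0185])}
```

View pics/wrist4.png

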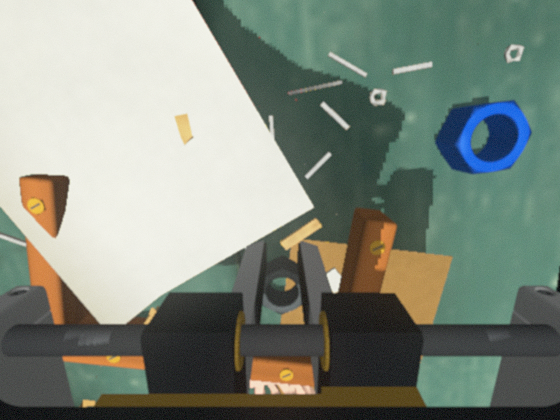

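View pics/cz4.png

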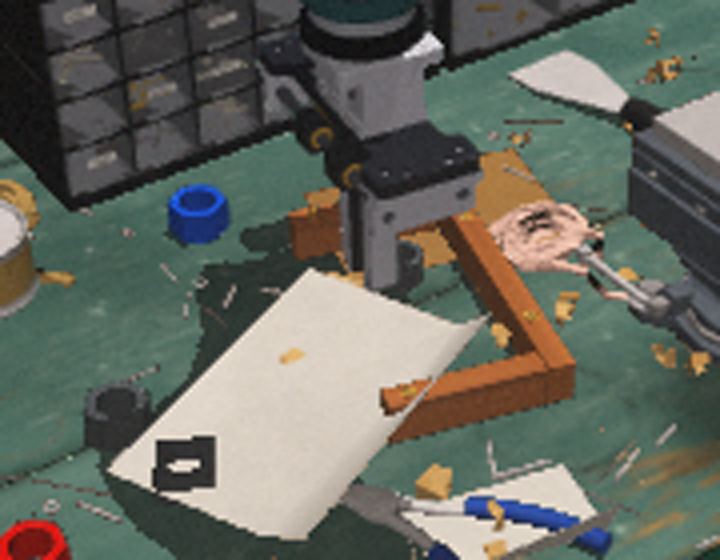

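The small nut is inside the frame at (283,285) in the wrist view, with batten ends at about (353,210) and (68,178). I'll refine the frame pose from these, then retreat.

```bash
python3 - <<'E'
from h import *
P=ray("wrist",[(356,209),(394,222),(68,178),(20,179)],.03)
print(P,[w2f(p[:2]) for p in P])
for l in [(.085,.05),(.103,.05),(-.085,.05),(-.103,.05),(-.103,-.068),(.103,-.068)]:
  print(l,proj("side",[*f2w(l),.03])[0],proj("scene",[*f2w(l),.03])[0])
d,a,st,t=push((.507,.1695),(.006,-.014),.047); print(a,st,t)
s=get_state()
# retreat back 60mm along the tool +x then up, then over
print(plan(st,.075,a))
E
```

```text
[[ 0.5832  0.0046  0.03  ]
 [ 0.6036 -0.0055  0.03  ]
 [ 0.4337  0.0405  0.03  ]
 [ 0.4086  0.0432  0.03  ]] [array([0.0839, 0.0521]), array([0.1062, 0.0474]), array([-0.0698,  0.0497]), array([-0.0948,  0.046 ])]
(0.085, 0.05) [243.6311 215.5067] [252.3325 196.8294]
(0.103, 0.05) [236.0732 214.2974] [250.357  193.0154]
(-0.085, 0.05) [317.7998 227.3741] [273.5313 237.7586]
(-0.103, 0.05) [325.9608 228.6799] [276.0857 242.6905]
(-0.103, -0.068) [334.0206 194.5196] [323.2472 230.8223]
(0.103, -0.068) [251.2356 182.6133] [292.0829 183.8524]
-4.276574563249544 [0.5105 0.2164] [ 0.4913 -0.0401]
(array([ 0.4745, -0.1148, -0.1374]), array([ 0.0012, -0.0004, -0.0311]))
```

```bash
python3 -m jog '[[0.03,0,0,0,0,0,0.57],[0.07,0,0,0,0,0,0.57],[0.1,0,-0.06,0,0,0,0.57],[0.14,-0.01,-0.14,0,0,0,0.57],[0.21,-0.03,-0.14,0,0,-0.01,0.57],[0.28,-0.05,-0.14,0,0,-0.02,0.57],[0.35,-0.07,-0.14,0,0,-0.03,0.57],[0.42,-0.09,-0.14,0,0,-0.031,0.57],[0.474,-0.115,-0.14,0,0,-0.031,0.57],[0.474,-0.115,-0.14,0,0,-0.031,0.57],[0.474,-0.115,-0.14,0,0,-0.031,0.57]]'
python3 - <<'E'
from h import *
d,a,st,t=push((.507,.1695),(.006,-.014),.047); print(plan(st,.006,a))
for n in ("wrist","side","scene"): cv2.imwrite(f"pics/{n}5.png",read_camera(n)[:,:,::-1])
a=cv2.imread("pics/scene5.png")[140:280,180:360]
cv2.imwrite("pics/cz5.png",cv2.resize(a,(720,560),interpolation=cv2.INTER_CUBIC))
E
```

```text
clock: 5.68
position: [0.5091, 0.2194, 0.0761]
ee_rot: [-2.296, -2.144, -0.003]
wrist_force: [0.5, -0.9, 0.7]
opening: 0.218
(array([-0.006 ,  0.003 ,  0.1401]), array([ 0.0008, -0.0009,  0.0039]))
```

View pics/wrist5.png

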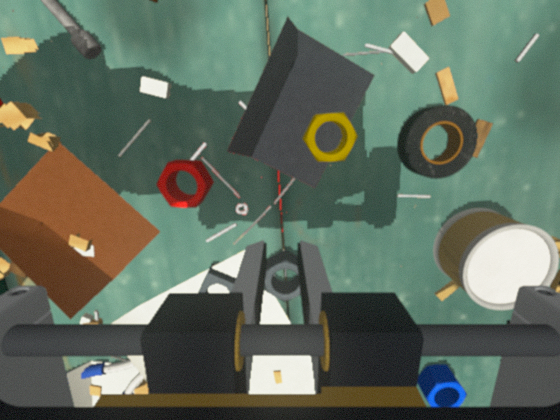

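View pics/cz5.png

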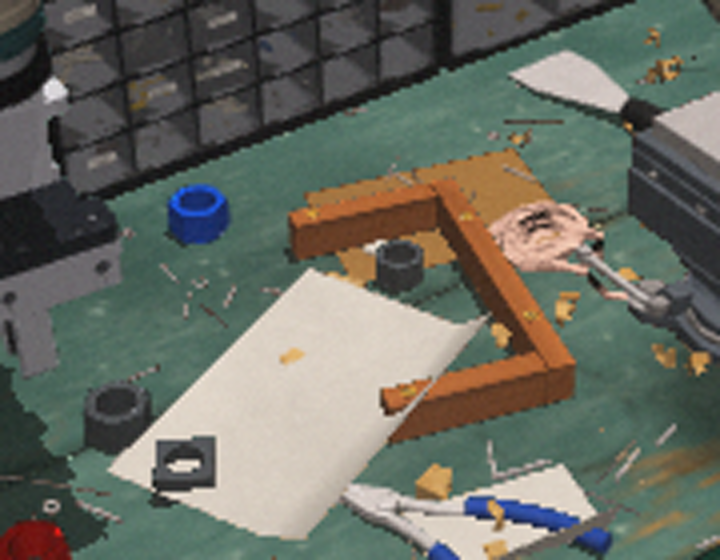

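The small nut is inside at scene pixel (280,203). The fingers are centred behind the big nut. Next I'll descend and start the second push.

```bash
python3 - <<'E'
from h import *
p=ray("scene",(279.9,203),.02)[0];print(w2f(p[:2]))
E
python3 -m jog '[[-0.001,0.003,0.05,0,0,0.003,0.57],[-0.001,0.003,0.1,0,0,0.003,0.57],[-0.001,0.003,0.13,0,0,0.003,0.57],[-0.001,0.003,0.14,0,0,0.003,0.57],[-0.001,0.003,0.14,0,0,0.003,0.57],[-0.02,0.003,0.14,0,0,0.003,0.57],[-0.04,0.003,0.14,0,0,0.003,0.57],[-0.06,0.003,0.14,0,0,0.003,0.57],[-0.08,0.003,0.14,0,0,0.003,0.57],[-0.1,0.003,0.14,0,0,0.003,0.57]]'
python3 - <<'E'
from h import *
d,a,st,t=push((.507,.1695),(.006,-.014),.047); 
for l in (.1,.024):print(plan(t-d*l,.006,a))
for n in ("wrist",): cv2.imwrite(f"pics/{n}6.png",read_camera(n)[:,:,::-1])
E
```

```text
[ 0.0469 -0.0128]
clock: 6.67
position: [0.5091, 0.1636, 0.0072]
ee_rot: [2.309, 2.127, 0.004]
wrist_force: [0.1, 1.7, 1.7]
opening: 0.216
(array([-0.2089, -0.0036,  0.0023]), array([ 0.0023, -0.0002, -0.0045]))
(array([-0.3609, -0.0025,  0.0023]), array([ 0.0023, -0.0002, -0.0045]))
```

View pics/wrist6.png

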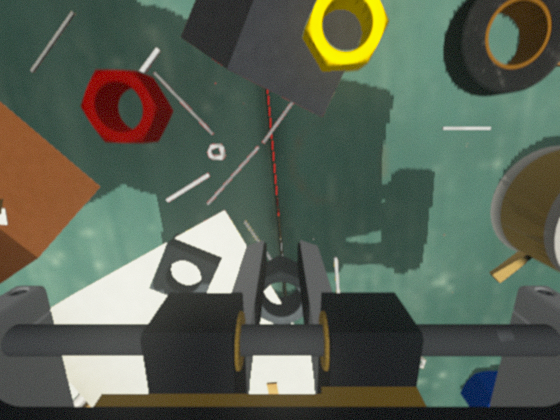

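The big nut sits in the cradle at about (283,285) in the wrist view. The small nut measures (47,-13) mm in the frame, so I'm shifting the big nut's lane to about x=0.

```bash
python3 -m jog '[[-0.022,-0.001,0.002,0,0,0,0.57],[-0.044,-0.002,0.002,0,0,0,0.57],[-0.066,-0.003,0.002,0,0,0,0.57],[-0.088,-0.005,0.002,0,0,0,0.57],[-0.11,-0.006,0.002,0,0,0,0.57],[-0.132,-0.007,0.002,0,0,0,0.57],[-0.154,-0.008,0.002,0,0,0,0.57],[-0.176,-0.009,0.002,0,0,0,0.57],[-0.198,-0.01,0.002,0,0,0,0.57],[-0.22,-0.012,0.002,0,0,0,0.57],[-0.242,-0.013,0.002,0,0,0,0.57],[-0.262,-0.014,0.002,0,0,0,0.57]]'
python3 - <<'E'
from h import *
cv2.imwrite("pics/wrist7.png",read_camera("wrist")[:,:,::-1])
print(w2f(get_state()["position"][:2]))
d,a,st,t=push((.507,.1695),(0,-.014),.047); print(plan(f2w((0,.004)),.006,a))
E
```

```text
clock: 7.72
position: [0.4905, 0.0294, 0.0063]
ee_rot: [2.311, 2.123, 0.001]
wrist_force: [0.7, 0.9, 0.3]
opening: 0.214
[-0.0118  0.0504]
(array([-0.0955,  0.0081,  0.0011]), array([0.0018, 0.0025, 0.0096]))
```

View pics/wrist7.png

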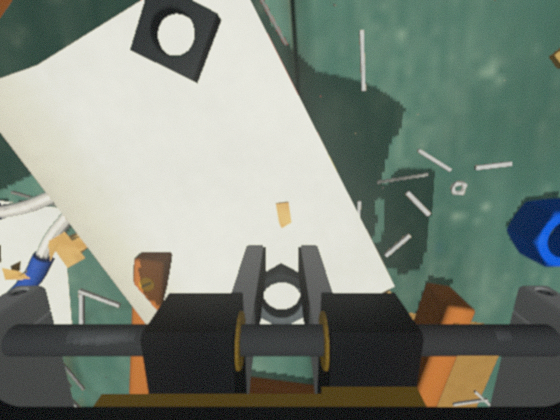

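The big nut is still cradled at (283,295), centred between the battens. Final stretch.

```bash
python3 -m jog '[[-0.02,0.001,0,0,0,0,0.57],[-0.04,0.002,0,0,0,0,0.57],[-0.06,0.003,0,0,0,0,0.57],[-0.078,0.004,0,0,0,0,0.57],[-0.09,0.005,0,0,0,0,0.57],[-0.095,0.005,0,0,0,0,0.57],[-0.095,0.005,0,0,0,0,0.57],[-0.06,0.005,0,0,0,0,0.57],[-0.01,0.004,0,0,0,0,0.57],[0.03,0,-0.06,0,0,0,0.57],[0.08,0,-0.14,0,0,0,0.57]]'
python3 - <<'E'
from h import *
d,a,st,t=push((.447,.161),(-.038,.012),.047); print(a,st,t,plan(st,.075,a))
for n in ("wrist","side","scene"): cv2.imwrite(f"pics/{n}8.png",read_camera(n)[:,:,::-1])
a=cv2.imread("pics/scene8.png")[140:280,180:360]
cv2.imwrite("pics/cz8.png",cv2.resize(a,(720,560),interpolation=cv2.INTER_CUBIC))
E
```

```text
clock: 8.68
position: [0.4907, 0.065, 0.0703]
ee_rot: [2.316, 2.121, -0.01]
wrist_force: [0.5, 0.4, -0.3]
opening: 0.214
2.8387638494012637 [0.4447 0.2079] [ 0.4552 -0.0039] (array([ 0.2768, -0.1167, -0.0105]), array([-0.0024,  0.0031, -0.0873]))
```

View pics/wrist8.png

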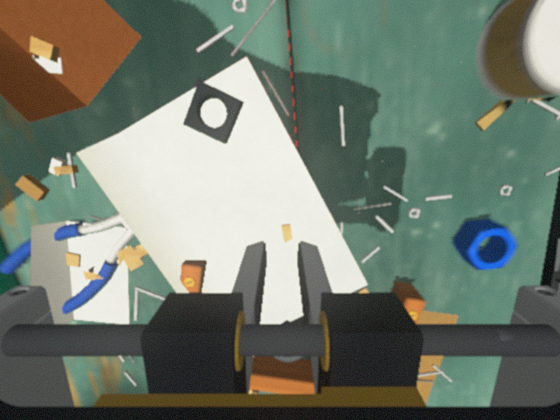

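View pics/cz8.png

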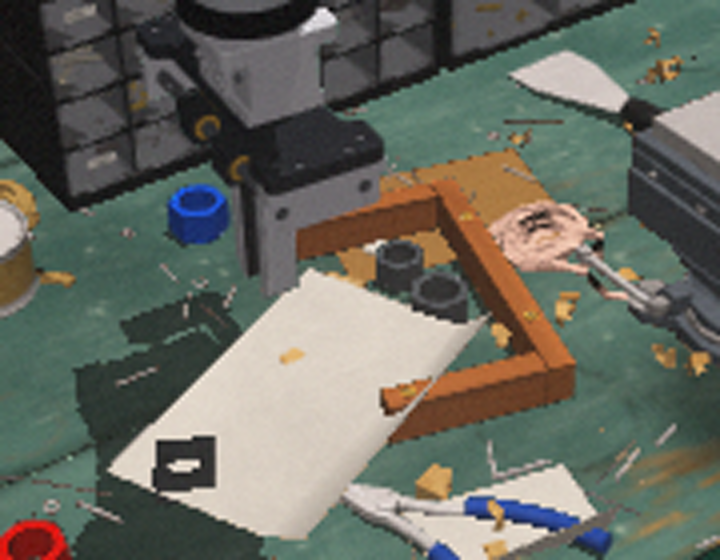

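The big nut is inside at scene pixel (290,212), beside the small one. The square nut is at (213,113) in the wrist view. On to the square.

```bash
python3 - <<'E'
from h import *
p=ray("scene",(289.8,212),.024)[0];print(w2f(p[:2]), ray("wrist",(213,113),.02), ray("scene",(226,255.5),.02))
E
python3 -m jog '[[0.05,-0.02,-0.01,0,0,-0.02,0.57],[0.1,-0.04,-0.01,0,0,-0.04,0.57],[0.15,-0.06,-0.01,0,0,-0.06,0.57],[0.2,-0.08,-0.01,0,0,-0.08,0.57],[0.25,-0.1,-0.01,0,0,-0.087,0.57],[0.277,-0.117,-0.01,0,0,-0.087,0.57],[0.277,-0.117,-0.01,0,0,-0.087,0.57],[0.277,-0.117,-0.01,0,0,-0.087,0.57]]'
python3 - <<'E'
from h import *
cv2.imwrite("pics/wrist9.png",read_camera("wrist")[:,:,::-1])
d,a,st,t=push((.447,.161),(-.038,.012),.047); print(plan(st,.006,a))
E
```

```text
[-0.0018 -0.0219] [[0.4525 0.1599 0.02  ]] [[0.4401 0.1599 0.02  ]]
clock: 9.5
position: [0.4475, 0.2096, 0.077]
ee_rot: [2.154, 2.277, 0.003]
wrist_force: [0.1, -0.8, 0.4]
opening: 0.215
(array([-0.0002, -0.0079,  0.1423]), array([0.0042, 0.0026, 0.0025]))
```

View pics/wrist9.png

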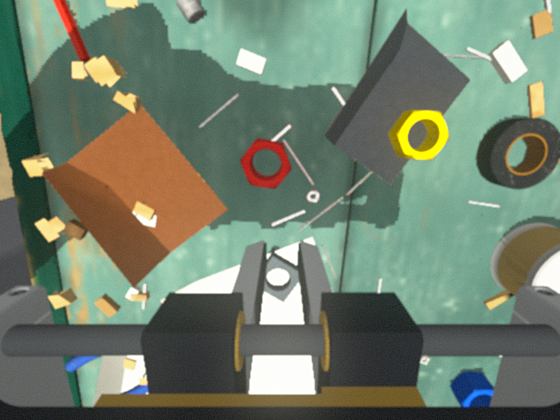

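The square nut is at (278,278), about 4 mm off the finger centreline. I'll correct that while descending and then push.

```bash
python3 -m jog '[[0.002,-0.006,0.04,0,0,0.002,0.57],[0.002,-0.007,0.09,0,0,0.002,0.57],[0.002,-0.007,0.125,0,0,0.002,0.57],[0.002,-0.007,0.142,0,0,0.002,0.57],[0.002,-0.007,0.142,0,0,0.002,0.57],[-0.01,-0.007,0.142,0,0,0.002,0.57],[-0.03,-0.007,0.142,0,0,0.002,0.57],[-0.05,-0.007,0.142,0,0,0.002,0.57],[-0.07,-0.007,0.142,0,0,0.002,0.57],[-0.09,-0.007,0.142,0,0,0.002,0.57],[-0.11,-0.007,0.142,0,0,0.002,0.57],[-0.12,-0.007,0.142,0,0,0.002,0.57]]'
python3 - <<'E'
from h import *
cv2.imwrite("pics/wrist10.png",read_camera("wrist")[:,:,::-1])
print(w2f(get_state()["position"][:2]))
for l in [(-.045,.09),(-.038,.038)]: print(plan(f2w(l),.006,2.8))
E
```

```text
clock: 10.55
position: [0.4487, 0.1461, 0.0068]
ee_rot: [2.162, 2.268, 0.003]
wrist_force: [-0.1, 0.7, 0.6]
opening: 0.213
[-0.0815  0.1552]
(array([-0.146 ,  0.0315,  0.0024]), array([ 0.0044,  0.0032, -0.001 ]))
(array([-0.2495,  0.0143,  0.0028]), array([ 0.0044,  0.0032, -0.001 ]))
```

View pics/wrist10.png

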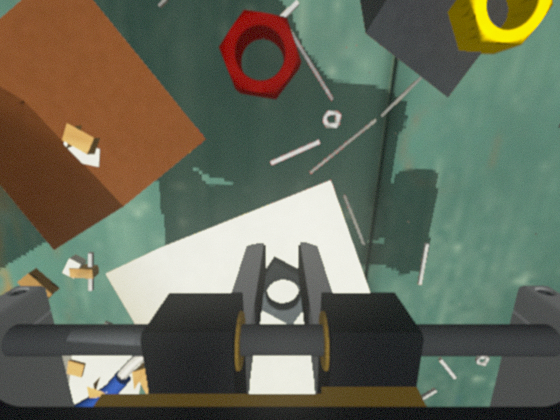

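The square nut sits in the cradle corner-first at about (283,290). I'll push it in, veering slightly toward the frame's middle early to clear the right batten.

```bash
python3 -m jog '[[-0.02,0.004,0.002,0,0,0,0.57],[-0.04,0.008,0.002,0,0,0,0.57],[-0.06,0.012,0.002,0,0,0,0.57],[-0.08,0.016,0.002,0,0,0,0.57],[-0.1,0.02,0.002,0,0,0,0.57],[-0.12,0.024,0.002,0,0,0,0.57],[-0.14,0.026,0.002,0,0,0,0.57],[-0.155,0.026,0.002,0,0,0,0.57],[-0.16,0.026,0.002,0,0,0,0.57]]'
python3 - <<'E'
from h import *
cv2.imwrite("pics/wrist11.png",read_camera("wrist")[:,:,::-1])
print(w2f(get_state()["position"][:2]))
for l in [(-.04,.038),(-.038,.034)]: print(plan(f2w(l),.006,2.8))
E
```

```text
clock: 11.35
position: [0.4655, 0.0644, 0.0063]
ee_rot: [2.164, 2.265, 0.002]
wrist_force: [0.4, 1.2, 0.7]
opening: 0.214
[-0.0451  0.081 ]
(array([-0.0851, -0.0155,  0.0009]), array([ 0.0044,  0.0036, -0.0023]))
(array([-0.094, -0.014,  0.001]), array([ 0.0044,  0.0036, -0.0023]))
```

View pics/wrist11.png

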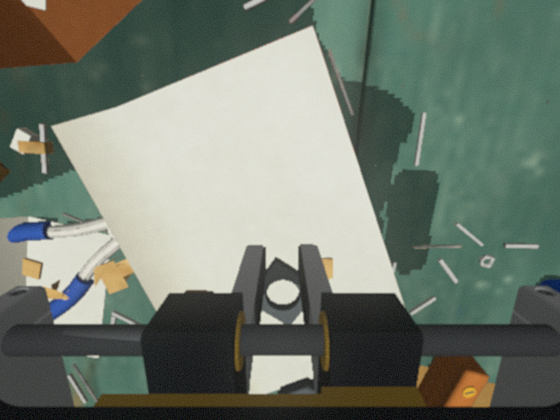

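```bash
python3 -m jog '[[-0.02,-0.003,0.001,0,0,0,0.57],[-0.04,-0.006,0.001,0,0,0,0.57],[-0.06,-0.009,0.001,0,0,0,0.57],[-0.078,-0.012,0.001,0,0,0,0.57],[-0.092,-0.014,0.001,0,0,0,0.57],[-0.1,-0.015,0.001,0,0,0,0.57],[-0.1,-0.015,0.001,0,0,0,0.57],[-0.06,-0.01,0,0,0,0,0.57],[-0.01,-0.005,0,0,0,0,0.57],[0.05,0,-0.06,0,0,0,0.57],[0.12,0,-0.14,0,0,0,0.57],[0.19,0,-0.2,0,0,0,0.57]]'
python3 - <<'E'
from h import *
for n in ("wrist","side","scene"): cv2.imwrite(f"pics/{n}12.png",read_camera(n)[:,:,::-1])
a=cv2.imread("pics/scene12.png")[140:280,180:360]
cv2.imwrite("pics/cz12.png",cv2.resize(a,(720,560),interpolation=cv2.INTER_CUBIC))
E
```

```text
clock: 12.4
position: [0.4604, 0.1491, 0.0956]
ee_rot: [2.165, 2.265, -0.0]
wrist_force: [0.6, 0.3, -0.0]
opening: 0.215
```

View pics/side12.png

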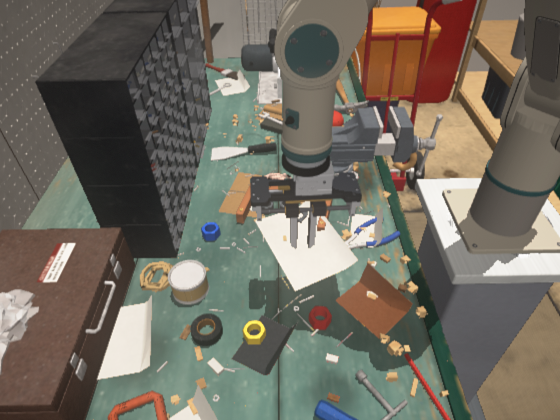

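View pics/cz12.png

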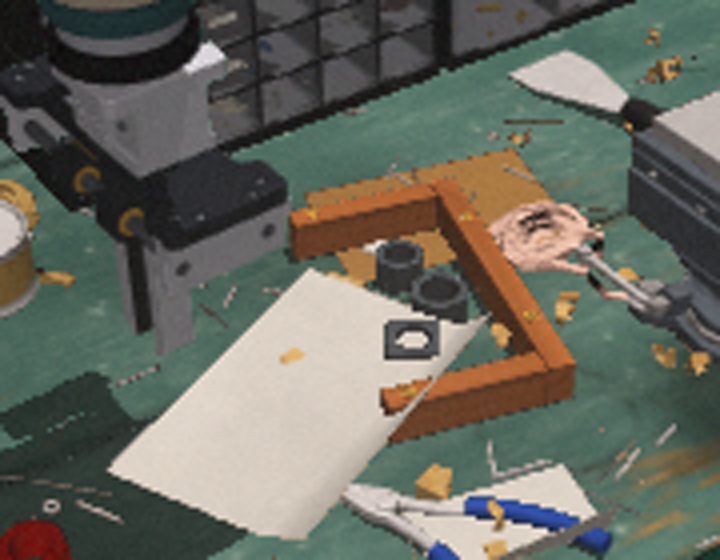

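The square nut is inside at cz pixel (411,340), which is scene (283,225). I'll back the arm off and verify all three from both fixed views.

```bash
python3 -m jog '[[0.07,0,-0.07,0,0,0,0.57],[0.14,0,-0.14,0,0,0,0.57],[0.21,0,-0.21,0,0,0,0.57],[0.28,0,-0.24,0,0,0,0.57],[0.33,0,-0.24,0,0,0,0.57],[0.34,0,-0.24,0,0,0,0.57],[0.34,0,-0.24,0,0,0,0.57]]'
python3 - <<'E'
from h import *
for n in ("side","scene"): cv2.imwrite(f"pics/{n}13.png",read_camera(n)[:,:,::-1])
a=cv2.imread("pics/side13.png")[165:265,200:350]
cv2.imwrite("pics/sz13.png",cv2.resize(a,(750,500),interpolation=cv2.INTER_CUBIC))
C=lambda x,y:(x/4+180-.4,y/4+140-.4)
for nm,c,z in [("sq",(411,336),.02),("c",(385,322),.02),("c",(437,321),.02),("c",(438,350),.02),("c",(385,352),.02),("big",(440,289),.024),("small",(400,252),.02),
   ("mouthR in",(383,392),.03),("mouthL in",(296,231),.03)]:
    print(nm,w2f(ray("scene",C(*c),z)[0][:2]))
E
```

```text
clock: 13.13
position: [0.4504, 0.326, 0.2149]
ee_rot: [2.149, 2.28, 0.01]
wrist_force: [0.3, 0.2, -0.7]
opening: 0.211
sq [-0.0332  0.0095]
c [-0.0149  0.02  ]
c [-0.0253 -0.0105]
c [-0.0513 -0.0014]
c [-0.0417  0.0294]
big [-0.001  -0.0216]
small [ 0.0488 -0.0126]
mouthR in [-0.086   0.0459]
mouthL in [0.0817 0.0476]
```

View pics/sz13.png

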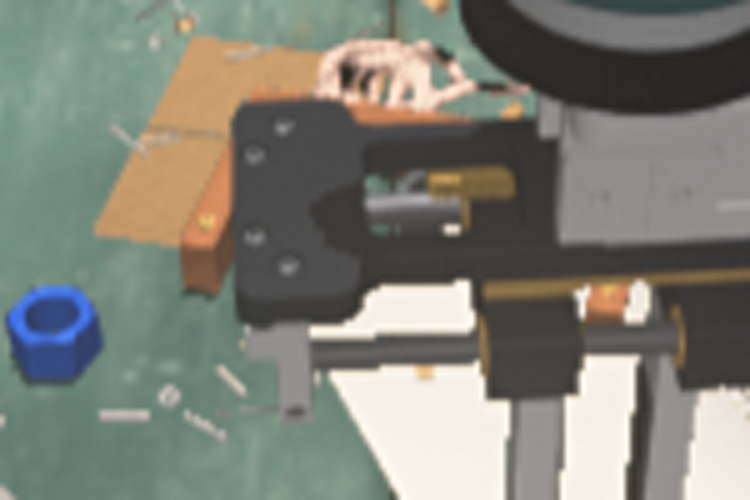

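View pics/scene13.png

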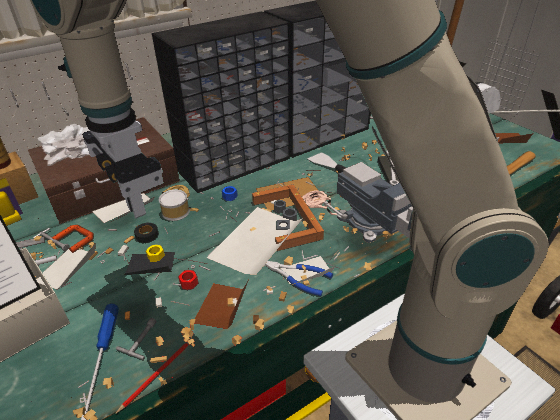

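The scene view gives all three inside with at least 17 mm margin, but the arm blocks the side view. I'll move clear for a second opinion.

```bash
python3 -m jog '[[0.05,-0.04,0,0,0,0,0.57],[0.1,-0.08,0,0,0,0,0.57],[0.15,-0.12,0,0,0,0,0.57],[0.2,-0.16,0,0,0,0,0.57],[0.25,-0.2,0,0,0,0,0.57],[0.3,-0.24,0,0,0,0,0.57],[0.35,-0.28,0,0,0,0,0.57],[0.35,-0.32,0,0,0,0,0.57],[0.35,-0.36,0,0,0,0,0.57],[0.35,-0.4,0,0,0,0,0.57],[0.35,-0.4,0,0,0,0,0.57],[0.35,-0.4,0,0,0,0,0.57]]'
python3 - <<'E'
from h import *
cv2.imwrite("pics/side14.png",read_camera("side")[:,:,::-1])
a=cv2.imread("pics/side14.png")[165:365,150:350]
cv2.imwrite("pics/sz14.png",cv2.resize(a,(600,600),interpolation=cv2.INTER_CUBIC))
E
```

```text
clock: 14.23
position: [0.2427, 0.4824, 0.2107]
ee_rot: [2.156, 2.269, 0.001]
wrist_force: [-0.2, -0.7, 0.5]
opening: 0.213
```

View pics/sz14.png

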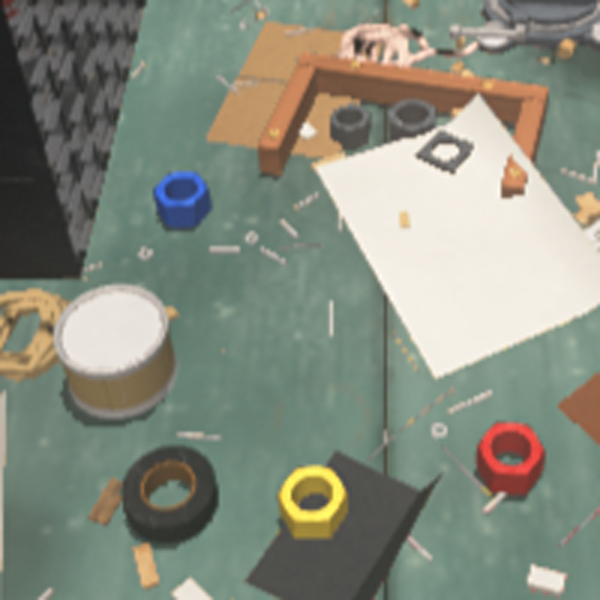

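The side view shows all three nuts inside the frame, at zoomed (350,120), (412,115) and (446,150). The tin, tape roll and coloured nuts haven't moved. One numeric check, then I'll hand in.

```bash
python3 - <<'E'
from h import *
S=lambda x,y:(x/3+150-.33,y/3+165-.33)
for nm,s,z in [("small",(350,118),.02),("big",(412,114),.024),("sq",(446,150),.02),("sq near corner",(458,168),.02),("L end top",(283,148),.03)]:
    print(nm,w2f(ray("side",S(*s),z)[0][:2]))
print(hand_in())
E
```

```text
small [ 0.0487 -0.0101]
big [ 0.001  -0.0212]
sq [-0.0329  0.0092]
sq near corner [-0.0459  0.0266]
L end top [0.0857 0.045 ]
the job is handed in; nothing more can be done
None
```

All three nuts are now flat inside the catch frame. I swept them in one at a time along the bench with part-open fingers, without lifting any of them. I handed the job in at about 14 s, with the arm clear of everything.

The last checks from the two fixed cameras agree to within about 3 mm. Positions are in the frame's own axes, in mm:

| Nut | Position (x, y) |
|---|---|
| Small hex | (49, -11) |
| Big hex | (0, -21) |
| Square | (-33, 9) |

- **Margin at the mouth:** the square nut is nearest to the open side. Its nearest corner is at y ≈ 27–29, and I measured the mouth line at 45–48 against a nominal 50, so the margin is at least 16 mm.
- **Other objects:** the tape roll, putty tin and coloured look-alikes showed no change in the last side view. The scraper was never approached, and it looked unmoved in the scene picture.
- **Forces:** every wrist-force reading at the end of a move was below 3 N.
- **Checks that disagreed:** one wrist-camera fix on the right batten's inner edge came out about 15 mm off. I put it down to mistaking the batten's side face for its top edge. The scene camera's reading of that corner (x = -86, nominal -85) fitted the frame.
- **Blocked view:** the arm blocked the first side-view check, so I moved it away and repeated the check.

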